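# Make up the plating kit and the reagent kit in a two-tier carrier

## Robot

A 7-joint arm with a two-finger parallel gripper is mounted at the origin on a cart in front of the work surface, level with it; the furniture and walls round the work are solid. World frame = base frame: x ahead of the robot, y to its left, z up, the work surface at z = 0. Lengths are in m, angles in rad, forces in N, time in s.
With the tool pointing down it reaches from about 0.425 to 0.875 m from the base axis. Payload 8.4 kg.
Tool frame: the origin (TCP) lies midway between the tips of the shut fingers; the grasp point (between the pads) lies 19 mm behind it; z points along the fingers, y is the line along which they close (so a half turn about z gives the same grasp; the last joint's range is limited). The gripper opens to 87 mm and grips with 3 to 60 N. Pads are 19 mm wide; open, the fingers measure 117 mm over their backs; the gripper's body (75 mm by 190 mm) begins 51 mm behind the grasp point.
Start: joints at [1.223, 0.333, 0.04, 1.465, -0.013, 1.343, -0.059], TCP at [0.16, -0.63, 0.223] pointing down, gripper open.
Joint ranges: [-2.58, 2.58], [-0.38, 2.09], [-1.3, 1.39], [0.25, 2.4], [-1.5, 4.64], [0.08, 2.09], [-2.65, 2.65]. Speed limits (rad/s): [2.22, 2.22, 2.79, 2.79, 3.14, 3.14, 3.14].

## Interface

Orientations are given as a unit quaternion [w, x, y, z].
In Python, from bench import r, get_image, camera_params gives the robot as it stands.
- The arm moves only by the shell command python3 -m crank 'ROWS' [FORCE]. ROWS is a JSON object of lists of equal length, an entry for each row: "delta_pos": the shift along the tool's x, y, z in m, a list of three; "rot": the turn, a rotation vector about the tool's x, y, z in rad, a list of three; "gripper": the finger opening in m, from 0 to 0.087. In form: {"delta_pos": [[tx, ty, tz], ...], "rot": [[rx, ry, rz], ...], "gripper": [gripper, ...]}. A call has 1 to 10 rows; each row is the pose to reach, as a shift and turn from the pose commanded when the call began, along the tool's axes at that moment; what a row does not reach only later rows make up. A row lasts 1/12 s, in which the tool goes at most 41.7 mm and 7.16 degrees, less where a joint would pass 70% of its speed; a pose out of reach is approached as far as the arm can. A call with a gripper value outside its range is refused whole. The fingers move at their own pace and stop on an object; FORCE is the grip in N (left out, the last holds). Time passes only in rows, so rows that repeat a pose let the fingers close. It gives the time, the measured TCP pose, the force, the opening and the grip force at its end, in the units of the state.
- r.state(): the state, without advancing time (a new reading comes with each control period).
- get_image(name): name is "scene" or "top" or "wrist"; returns the picture (480x640x3 uint8, red, green, blue); there is no depth.
- camera_params(name): a dict with "fx", "fy", "cx", "cy" (pixels), "k1" (the pictures are not rectified: a ray, as slopes to the right and down, at radius r is drawn at 1 + k1 r^2 times it, then the intrinsics apply), "R" (3x3) and "t" (3): a world point X has camera coordinates R X + t; the wrist camera has in their place "mount" (4x4, takes a point from camera to tool coordinates, whose origin is the TCP and whose axes are the flange's). Camera axes: x right, y down, z forward; pixel columns grow to the right and rows downward; lengths in m; the calibration is good to about 2 mm. A picture is of the moment at which its call begins: read the wrist's pose just before it. camera_params takes no time and is no camera call.
- r.finish_job(): hands the job in; it is judged then, once.
The state is a dict: "time": time; "joint_positions": joint angles; "qd": joint speeds; "joint_efforts": joint torques, N m; "eef_pos": TCP position; "tcp_rot": TCP orientation; "force": force on the tool from outside, world axes, zero at the start; "torque": the same for the moment, N m; "grip_width": finger opening in m; "gripper_force": force on a finger pad.
Only numpy, scipy, OpenCV 4.12 (cv2) and the standard library are available. Lean on these libraries where they do the work, as an engineer would, in place of code of your own. Each camera call takes 0.05 s, during which the arm holds its last target. There are 200 camera calls.

## Task

Make up the two kits of the two-tier carrier. The plating kit goes in the base tray (the one without a carry bar): the round culture dish and the tweezers, each lying flat in a bay of its own; then stack the tray with the carry bar squarely on the base tray, seated down between its four corner lugs, and let it hold the reagent kit: the small white bottle with the red cap and the small amber bottle with the black cap, standing upright one on each side of the bar. Leave the clear vial and the wind-up timer standing where they are.

Things in the scene. Friction and masses are not known exactly. Their poses are not given: they have to be found in the camera images.
- base_tray: Grey tray without bar, loose, 0.7 kg. Origin: centre of underside, x along its length, z up. Walls 176 (x) x 159 mm, rim z 36, rim flange 7 mm outward, floor top z 3. 4 mm divider along x at y=0, top z 29: two bays 169 x 74, centres y +-39; 19 mm round columns in the corners. 4 flared corner lugs on the rim, top z 58, leave 3 mm play each side of the bar tray, guide it in from 8 mm off.
- bar_tray: Grey tray with carry bar, loose, 0.24-0.4 kg. Origin: centre of underside, x along its length, z up. Walls 176 (x) x 159 mm, rim z 32 with 7 mm flange, floor top z 3; divider along x at y=0: two bays 169 x 74, centres y +-39. Black bar grip along x over the divider: 96 x 14 x 16 mm, centre z 66. Stacked: flat underside on the base rim, 36 mm over its origin, x axes parallel, either way round.
- culture_dish: Closed round flat dish of clear plastic with tan contents, 55 to 59 mm across, 14 mm high. Origin: centre of its underside; z up.
- forceps: Steel tweezers lying flat, 120 mm long (x) x 14 mm (y) x 8 mm high, closed and rigid, narrower towards the tip. Origin: centre of the underside; take them across y at the origin.
- indicator_bottle: Small white bottle with a red cap, 33 mm across, 67 mm high, upright. Origin: centre of its underside; z up. The body is 33 mm wide to about 40 mm of height, the cap is narrower.
- amber_reagent: Small amber (brown) bottle with a white label and a black cap, 42 mm across, 83 mm high, upright. Origin: centre of its underside; z up. The body is 42 mm wide to about 50 mm of height, the cap is narrower.
- clear_vial: Bystander: upright clear vial of white powder with a white cap, 44 mm across, 102 mm high, standing among the stock at the back. Origin: centre of its underside. Must stay put.
- wind_up_timer: Bystander: white square wind-up timer with a red dial, 66 x 66 x 47 mm, standing between the two trays. Origin: centre of its underside. Must stay put.
Not all that is in view belongs to the job. What is shaped like the culture_dish but green or purple is not meant.

How it is judged:
At the end, for the whole second after the job is handed in: Dish and tweezers flat on the base tray floor, one per bay; bar tray level on the base rim inside the lugs (centres within 6 mm, within 0.06 rad, 32-39 mm above base origin); both bottles upright (0.1 rad) on the bar tray floor, one per bay; vial and timer within 20 mm of their start; all at rest (horizontal distance between bar_tray and base_tray below 0.006 m and z of bar_tray in the frame of base_tray between 0.032 and 0.039 m and angle between the x axis of bar_tray and the x axis of base_tray, either way round below 0.06 rad and angle between each of bar_tray, base_tray's own z axis and vertical below 0.04 rad and x of culture_dish in the frame of base_tray between -0.07 and 0.07 m and z of each of culture_dish, forceps in the frame of base_tray below 0.01 m and angle between each of culture_dish, indicator_bottle, amber_reagent's own z axis and vertical below 0.1 rad and x of forceps in the frame of base_tray between -0.05 and 0.05 m and angle between forceps's own z axis and vertical below 0.15 rad and ((y of culture_dish in the frame of base_tray between 0.008 and 0.074 m and y of forceps in the frame of base_tray between -0.074 and -0.008 m) or (y of culture_dish in the frame of base_tray between -0.074 and -0.008 m and y of forceps in the frame of base_tray between 0.008 and 0.074 m)) and x of indicator_bottle in the frame of bar_tray between -0.085 and 0.085 m and z of indicator_bottle in the frame of bar_tray between -0.002 and 0.01 m and x of amber_reagent in the frame of bar_tray between -0.085 and 0.085 m and z of amber_reagent in the frame of bar_tray between -0.002 and 0.01 m and ((y of indicator_bottle in the frame of bar_tray between 0.015 and 0.07 m and y of amber_reagent in the frame of bar_tray between -0.07 and -0.015 m) or (y of indicator_bottle in the frame of bar_tray between -0.07 and -0.015 m and y of amber_reagent in the frame of bar_tray between 0.015 and 0.07 m)) and linear speed of each of culture_dish, forceps, indicator_bottle, amber_reagent, base_tray, bar_tray below 0.02 m/s); the robot touches nothing.
It fails at once if the clear vial is shifted by more than 20 mm or knocked over (distance of clear_vial from where it was at the start of the episode above 0.02 m or angle between clear_vial's own z axis and vertical above 0.3 rad).
It fails at once if the wind-up timer is shifted by more than 20 mm (distance of wind_up_timer from where it was at the start of the episode above 0.02 m).
It also fails if it takes over 136 s, if anything falls off the work surface, if the arm or the gripper's body presses on something with over 40 N, if the wrist force passes 120 N, or if a joint passes its speed limit or range.

## Working session

There is one attempt and no reset: what is moved stays moved. The work goes in short steps, Python scripts to look and compute and a shell command to move; the robot and the scene stay as the last step left them, time stands still between calls to the robot, and variables do not carry over. Pictures are saved under pics/ and viewed, at most 14 in all, crops included, and the job is handed in when it is done.

```bash
ls; mkdir -p pics; python3 - <<'E'
from bench import r,get_image,camera_params
import cv2,json
print(r.state())
for n in("scene","top"):
    cv2.imwrite(f"pics/{n}0.png",get_image(n)[:,:,::-1]);print(n,camera_params(n))
print(camera_params("wrist"))
E
```

```text
pics
{'time': 0.0, 'joint_positions': array([ 1.22278536,  0.3338818 ,  0.0399208 ,  1.46629877, -0.01340167,
        1.34331967, -0.05852436]), 'qd': array([-0.0014393 ,  0.00117694, -0.00086928, -0.00030998,  0.00083277,
       -0.00046986, -0.00075336]), 'joint_efforts': array([-7.73996344e-04, -6.56352139e+01,  1.33426096e+00, -4.03801918e+01,
       -6.00220473e-02,  4.47874214e-02,  1.66521131e-04]), 'eef_pos': array([ 0.15988528, -0.62952416,  0.2216653 ]), 'tcp_rot': array([-8.04235431e-04,  9.92276659e-01,  1.24041760e-01, -1.63001572e-04]), 'force': array([-0.85853331, -0.2171766 ,  0.44227274]), 'torque': array([-0.01015676, -0.04009723, -0.03201075]), 'gripper_force': 0.0, 'grip_width': 0.08651288453056177}
scene {'fx': 622.6493818509111, 'fy': 622.6493818509111, 'cx': 316.0032833799557, 'cy': 236.86646281521965, 'k1': 0.022537625715062685, 'R': array([[-0.49948076, -0.86614278, -0.01776681],
       [-0.5614972 ,  0.33928135, -0.75472449],
       [ 0.65972712, -0.36699435, -0.65580125]]), 't': array([0.29047679, 0.28623612, 1.01813189])}
top {'fx': 500.2581949484434, 'fy': 500.2581949484434, 'cx': 320.8482325915129, 'cy': 236.51277288004675, 'k1': -0.134540066136394, 'R': array([[ 0.02151469, -0.9996716 ,  0.01392169],
       [-0.99724432, -0.02244718, -0.07070984],
       [ 0.07099912, -0.01236203, -0.99739977]]), 't': array([0.02667314, 0.51207173, 1.06556175])}
{'fx': 404.7197703212053, 'fy': 404.7197703212053, 'cx': 319.67489364014483, 'cy': 244.8624430336416, 'k1': 0.02769334965877223, 'mount': array([[ 8.88540638e-05, -9.63359314e-01, -2.68214139e-01,
         7.30669737e-02],
       [ 9.99999996e-01,  7.84852994e-05,  4.93803915e-05,
         3.83788878e-04],
       [-2.65201931e-05, -2.68214142e-01,  9.63359317e-01,
        -1.62280665e-01],
       [ 0.00000000e+00,  0.00000000e+00,  0.00000000e+00,
         1.00000000e+00]])}
```

View pics/top0.png

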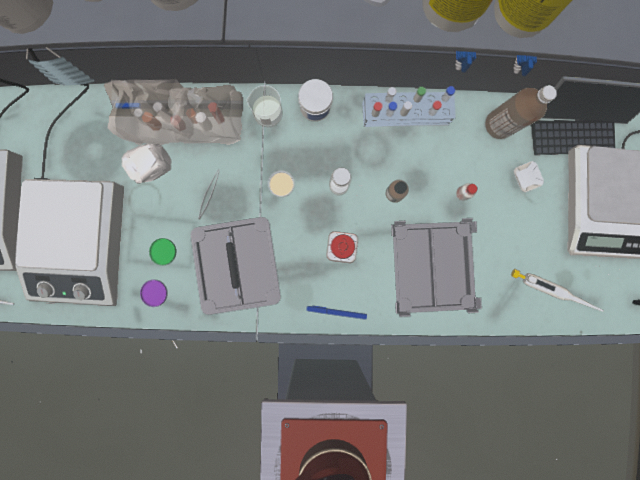

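View pics/scene0.png

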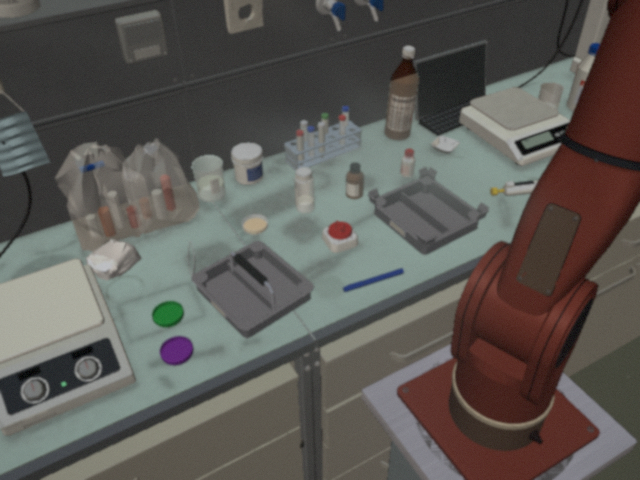

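The top view shows the bar tray at about (236,265), base tray (435,266), timer (342,247), dish (281,183) and tweezers (209,196). The vial is at (341,180), amber bottle (398,190) and red-cap bottle (468,190). The scene view agrees with this.

```bash
cat > h.py <<'E'
import numpy as np,cv2
from bench import r,get_image,camera_params
from scipy.spatial.transform import Rotation as Ro
def rot(q): return Ro.from_quat([q[1],q[2],q[3],q[0]])
def cam(n,st=None):
    c=camera_params(n); K=np.array([[c['fx'],0,c['cx']],[0,c['fy'],c['cy']],[0,0,1.]]); d=np.array([c['k1'],0,0,0.])
    if n=='wrist':
        st=st or r.state(); T=np.eye(4);T[:3,:3]=rot(st['tcp_rot']).as_matrix();T[:3,3]=st['eef_pos']
        W=np.linalg.inv(T@c['mount']);R,t=W[:3,:3],W[:3,3]
    else: R,t=np.array(c['R']),np.array(c['t'])
    return K,d,R,t
def cast(C,uv,z):
    K,d,R,t=C; p=cv2.undistortPoints(np.array(uv,float).reshape(-1,1,2),K,d)[:,0]
    D=np.c_[p,np.ones(len(p))]@R; o=-R.T@t
    return o+D*((z-o[2])/D[:,2])[:,None]
def proj(C,X):
    K,d,R,t=C; return cv2.projectPoints(np.array(X,float).reshape(-1,3),cv2.Rodrigues(R)[0],t,K,d)[0][:,0]
def go(x,y,z,yaw):
    "shift and turn in tool axes to TCP xyz, tool x at yaw (mod pi, nearest), pointing down"
    s=r.state();R0=rot(s['tcp_rot']);X=R0.as_matrix()[:,0];y0=np.arctan2(X[1],X[0])
    yaw=y0+(yaw-y0+np.pi/2)%np.pi-np.pi/2
    c,n=np.cos(yaw),np.sin(yaw);R1=np.array([[c,n,0],[n,-c,0],[0,0,-1]])
    print('dpos',np.round(R0.inv().apply(np.array([x,y,z])-s['eef_pos']),4),'rot',np.round((R0.inv()*Ro.from_matrix(R1)).as_rotvec(),4),'yaw0',round(y0,3),'yaw',round(yaw,3),'q7',round(s['joint_positions'][6],2),'t',round(s['time'],1))
def blob(m,amin=30):
    cs=[c for c in cv2.findContours(m.astype(np.uint8),cv2.RETR_EXTERNAL,cv2.CHAIN_APPROX_NONE)[0] if cv2.contourArea(c)>amin]
    return max(cs,key=cv2.contourArea) if cs else None
E
python3 - <<'E'
from h import *
im=cv2.imread('pics/top0.png');C=cam('top');hsv=cv2.cvtColor(im,cv2.COLOR_BGR2HSV)
H,S,V=cv2.split(hsv)
for n,(u,v) in dict(bar=(215,270),base=(415,270),table=(300,220),dish=(281,183),twz=(209,196),amb=(398,190),red=(472,188),rim=(475,262)).items(): print(n,hsv[v,u])
def win(m,x0,y0,x1,y1):
    w=np.zeros_like(m);w[y0:y1,x0:x1]=m[y0:y1,x0:x1];return w
grey=(S<35)&(V<170)
for n,b,z in(('bar',(185,210,290,320),.032),('base',(385,210,488,322),.036)):
    c=blob(win(cv2.morphologyEx(grey.astype(np.uint8),cv2.MORPH_OPEN,np.ones((5,5))),*b))
    w=cast(C,c[:,0],z)[:,:2].astype(np.float32);print(n,cv2.minAreaRect(w))
c=blob(win((H<25)&(S>50)&(V>150),260,165,300,200));w=cast(C,c[:,0],.012)[:,:2].astype(np.float32);print('dish',cv2.minEnclosingCircle(w))
c=blob(win((H>165)|(H<8)&(S>120),455,175,490,205),8);print('redcap',cast(C,c[:,0].mean(0),.067))
print('ambcap approx',cast(C,[400,187],.083),'vial',cast(C,[341,175],.102),'timer',cast(C,[342,246],.047),'twz',cast(C,[[216,174],[203,217]],.004))
crop=np.hstack([cv2.resize(im[160:230,185:305],None,fx=5,fy=5,interpolation=3)]);cv2.imwrite('pics/c1.png',crop)
E
```

```text
bar [144   8 153]
base [133  12 147]
table [ 84  30 177]
dish [ 20  57 218]
twz [ 80  20 155]
amb [90 18 70]
red [  1 151 172]
rim [ 89  30 180]
bar ((0.46301913261413574, 0.21523718535900116), (0.23576371371746063, 0.2082255780696869), 15.562348365783691)
base ((0.4590587317943573, -0.2039606273174286), (0.2251928448677063, 0.20111781358718872), 4.060477256774902)
dish ((0.6258938908576965, 0.12823039293289185), 0.024557722732424736)
redcap [[ 0.61727074 -0.27880577  0.067     ]]
ambcap approx [[ 0.61284933 -0.12242009  0.083     ]] vial [[0.63087827 0.00094502 0.102     ]] timer [[ 0.490263  -0.0066867  0.047    ]] twz [[0.64651975 0.27403189 0.004     ]
 [0.54971125 0.29908613 0.004     ]]
```

View pics/c1.png

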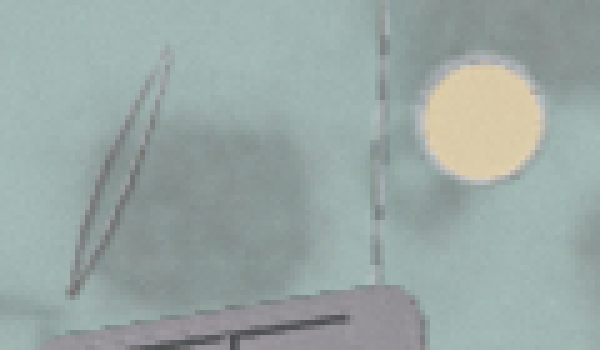

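The crop shows the tweezers from (218.6,169.6) to (199,219) in full-image pixels, and the dish centred near (281,184). I'll tighten the tray masks with a saturation cut.

```bash
python3 - <<'E'
from h import *
im=cv2.imread('pics/top0.png');C=cam('top');hsv=cv2.cvtColor(cv2.GaussianBlur(im,(3,3),0),cv2.COLOR_BGR2HSV)
H,S,V=cv2.split(hsv)
grey=((S<22)&(H>100)&(V<200)).astype(np.uint8)
out=im.copy()
for n,b,z in(('bar',(185,210,290,320),.032),('base',(385,210,488,322),.036)):
    m=np.zeros_like(grey);m[b[1]:b[3],b[0]:b[2]]=grey[b[1]:b[3],b[0]:b[2]]
    c=blob(cv2.morphologyEx(cv2.morphologyEx(m,cv2.MORPH_CLOSE,np.ones((7,7))),cv2.MORPH_OPEN,np.ones((5,5))))
    w=cast(C,c[:,0],z)[:,:2].astype(np.float32);print(n,cv2.minAreaRect(w));cv2.drawContours(out,[c],-1,(0,0,255),1)
e=cast(C,[[218.6,169.6],[199,219]],.004);print('twz',e.mean(0),np.linalg.norm(e[0]-e[1]),np.arctan2(*(e[0]-e[1])[[1,0]]))
cv2.imwrite('pics/c2.png',cv2.resize(out[205:325,180:490],None,fx=2.5,fy=2.5))
go(.626,.128,.15,1.57)
E
```

```text
bar ((0.4443380534648895, 0.22049914300441742), (0.1894904375076294, 0.17116238176822662), 10.589005470275879)
base ((0.4518829584121704, -0.20995061099529266), (0.20221324265003204, 0.1852869689464569), 4.031382083892822)
twz [0.60082645 0.28824041 0.004     ] 0.11818255456727011 -0.3383600249811967
dpos [ 0.6383 -0.6194  0.0726] rot [-1.3000e-03 -9.0000e-04 -1.3212e+00] yaw0 0.249 yaw 1.57 q7 -0.06 t 0.1
```

View pics/c2.png

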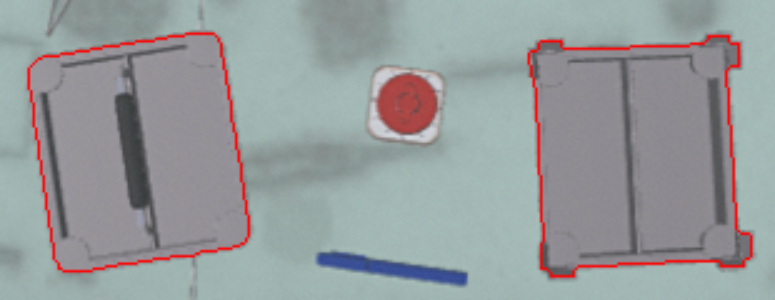

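```bash
python3 -m crank '{"delta_pos": [[0.638,-0.619,0],[0.638,-0.619,0],[0.638,-0.619,0],[0.638,-0.619,0],[0.638,-0.619,0],[0.638,-0.619,0],[0.638,-0.619,0],[0.638,-0.619,0],[0.638,-0.619,0],[0.638,-0.619,0]], "rot": [[0,0,-1.32],[0,0,-1.32],[0,0,-1.32],[0,0,-1.32],[0,0,-1.32],[0,0,-1.32],[0,0,-1.32],[0,0,-1.32],[0,0,-1.32],[0,0,-1.32]], "gripper": [0.087,0.087,0.087,0.087,0.087,0.087,0.087,0.087,0.087,0.087]}'
python3 - <<'E'
from h import *
go(.626,.128,.2,1.57);print(r.state()['joint_positions'])
C=cam('top')
e=cast(C,[[433.2,307],[430.8,229]],.029);print('div',e.mean(0),np.linalg.norm(e[0]-e[1]),np.arctan2(*(e[1]-e[0])[[1,0]]))
E
```

```text
time: 0.93
eef_pos: [0.3788, -0.2732, 0.2224]
tcp_rot: [-0.0, 0.73, 0.683, -0.0]
force: [1.1, -0.5, 0.5]
grip_width: 0.087
gripper_force: 0.0
dpos [0.4166 0.2202 0.0223] rot [-0.0003  0.0002 -0.0653] yaw0 1.505 yaw 1.57 q7 0.47 t 0.9
[ 0.89324335 -0.02255164 -0.35539964  1.8737661  -0.00787037  1.28911335
  0.47406657]
div [ 0.44819474 -0.20324339  0.029     ] 0.16825761118004523 0.04087907093145688
```

```bash
python3 -m crank '{"delta_pos": [[0.417,0.22,0.02],[0.417,0.22,0.02],[0.417,0.22,0.02],[0.417,0.22,0.02],[0.417,0.22,0.02],[0.417,0.22,0.02],[0.417,0.22,0.02],[0.417,0.22,0.02],[0.417,0.22,0.02],[0.417,0.22,0.02]], "rot": [[0,0,-0.065],[0,0,-0.065],[0,0,-0.065],[0,0,-0.065],[0,0,-0.065],[0,0,-0.065],[0,0,-0.065],[0,0,-0.065],[0,0,-0.065],[0,0,-0.065]], "gripper": [0.087,0.087,0.087,0.087,0.087,0.087,0.087,0.087,0.087,0.087]}' | head -2
python3 -m crank '{"delta_pos": [[0.055,0.029,0.002],[0.055,0.029,0.002],[0.055,0.029,0.002],[0.055,0.029,0.002]], "rot": [[0,0,0],[0,0,0],[0,0,0],[0,0,0]], "gripper": [0.087,0.087,0.087,0.087]}'
python3 - <<'E'
from h import *
st=r.state();im=get_image('wrist')[:,:,::-1];cv2.imwrite('pics/w1.png',im);C=cam('wrist',st)
hsv=cv2.cvtColor(im,cv2.COLOR_BGR2HSV);H,S,V=cv2.split(hsv)
print(proj(C,[.626,.128,.012]))
c=blob((H>8)&(H<28)&(S>45)&(V>150),300);w=cast(C,c[:,0],.012)[:,:2].astype(np.float32);d=cv2.minEnclosingCircle(w);print(d,st['joint_positions'][6])
go(*d[0],.004,1.57)
E
```

```text
time: 1.77
eef_pos: [0.5993, 0.0797, 0.2045]
time: 2.1
eef_pos: [0.6277, 0.1347, 0.2019]
tcp_rot: [-0.001, 0.709, 0.706, -0.0]
force: [-1.3, -0.3, 0.1]
grip_width: 0.0869
gripper_force: 0.0
[[318.40158837 225.09091288]]
((0.6277599334716797, 0.1281174272298813), 0.023815352469682693) -0.47462893426777497
dpos [-0.0046  0.0003  0.1982] rot [-0.0013  0.0003 -0.0056] yaw0 1.564 yaw 1.57 q7 -0.47 t 2.1
```

View pics/w1.png

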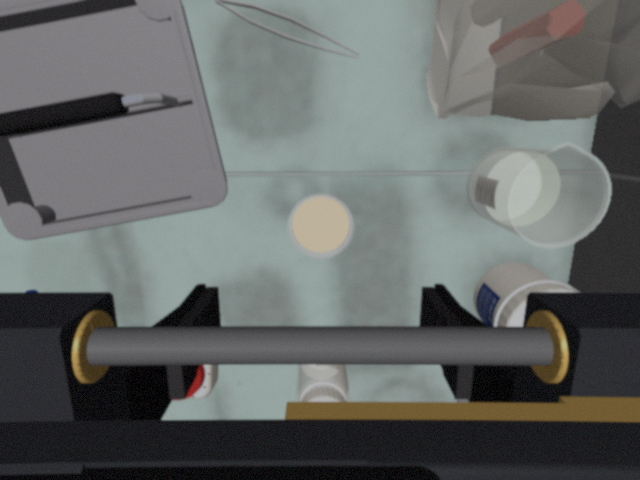

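The wrist view shows the dish at (320,225), which matches the top estimate. Now I'll descend and grasp it.

```bash
python3 -m crank '{"delta_pos": [[-0.005,0.001,0.04],[-0.005,0.001,0.08],[-0.005,0.001,0.12],[-0.005,0.001,0.155],[-0.005,0.001,0.18],[-0.005,0.001,0.197],[-0.005,0.001,0.197],[-0.005,0.001,0.197]], "rot": [[0,0,0],[0,0,0],[0,0,0],[0,0,0],[0,0,0],[0,0,0],[0,0,0],[0,0,0]], "gripper": [0.087,0.087,0.087,0.087,0.087,0.087,0.087,0.087]}' 20
python3 -m crank '{"delta_pos": [[0,0,0],[0,0,0],[0,0,0],[0,0,0],[0,0,0],[0,0,0],[0,0,0],[0,0,0]], "rot": [[0,0,0],[0,0,0],[0,0,0],[0,0,0],[0,0,0],[0,0,0],[0,0,0],[0,0,0]], "gripper": [0.04,0.04,0.04,0.04,0.04,0.04,0.04,0.04]}' 20
python3 -m crank '{"delta_pos": [[0,0,-0.03],[0,0,-0.07],[0,0,-0.11],[0,0,-0.15],[0,0,-0.18],[0,0,-0.18],[0,0,-0.18]], "rot": [[0,0,0],[0,0,0],[0,0,0],[0,0,0],[0,0,0],[0,0,0],[0,0,0]], "gripper": [0.04,0.04,0.04,0.04,0.04,0.04,0.04]}'
python3 - <<'E'
from h import *
go(.45,-.163,.2,1.611)
E
```

```text
time: 2.82
eef_pos: [0.6287, 0.1262, 0.0058]
tcp_rot: [-0.0, 0.71, 0.704, -0.001]
force: [-0.2, -0.3, -0.5]
grip_width: 0.0872
gripper_force: 0.0
time: 3.48
eef_pos: [0.6292, 0.128, 0.0062]
tcp_rot: [0.0, 0.71, 0.705, 0.0]
force: [-1.0, -1.5, 3.2]
grip_width: 0.0532
gripper_force: 20.0
time: 4.07
eef_pos: [0.63, 0.1284, 0.1879]
tcp_rot: [0.001, 0.71, 0.705, 0.001]
force: [-0.6, -0.4, -1.9]
grip_width: 0.0531
gripper_force: 20.0
dpos [-0.2926 -0.1779 -0.0129] rot [ 0.0036 -0.0004 -0.0473] yaw0 1.564 yaw 1.611 q7 -0.47 t 4.1
```

```bash
python3 -m crank '{"delta_pos": [[-0.4,-0.18,-0.033],[-0.4,-0.18,-0.033],[-0.4,-0.18,-0.033],[-0.4,-0.18,-0.033],[-0.4,-0.18,-0.033],[-0.4,-0.18,-0.033],[-0.4,-0.18,-0.033],[-0.4,-0.18,-0.033],[-0.4,-0.18,-0.033],[-0.4,-0.18,-0.033]], "rot": [[0,0,-0.047],[0,0,-0.047],[0,0,-0.047],[0,0,-0.047],[0,0,-0.047],[0,0,-0.047],[0,0,-0.047],[0,0,-0.047],[0,0,-0.047],[0,0,-0.047]], "gripper": [0.04,0.04,0.04,0.04,0.04,0.04,0.04,0.04,0.04,0.04]}' | head -2
python3 -m crank '{"delta_pos": [[-0.005,0,0],[-0.005,0,0],[-0.005,0,0]], "rot": [[0,0,0],[0,0,0],[0,0,0]], "gripper": [0.04,0.04,0.04]}' | head -3
python3 - <<'E'
from h import *
st=r.state();im=get_image('wrist')[:,:,::-1];cv2.imwrite('pics/w2.png',im)
import pickle;pickle.dump(st,open('st2.pkl','wb'))
go(.446,-.164,.2,1.611)
E
```

```text
time: 4.9
eef_pos: [0.4538, -0.2513, 0.2158]
time: 5.15
eef_pos: [0.4555, -0.2545, 0.2158]
tcp_rot: [-0.001, 0.693, 0.721, 0.0]
dpos [ 0.0899 -0.0063  0.0162] rot [-0.0013 -0.0017  0.0006] yaw0 1.612 yaw 1.611 q7 0.42 t 5.2
```

View pics/w2.png

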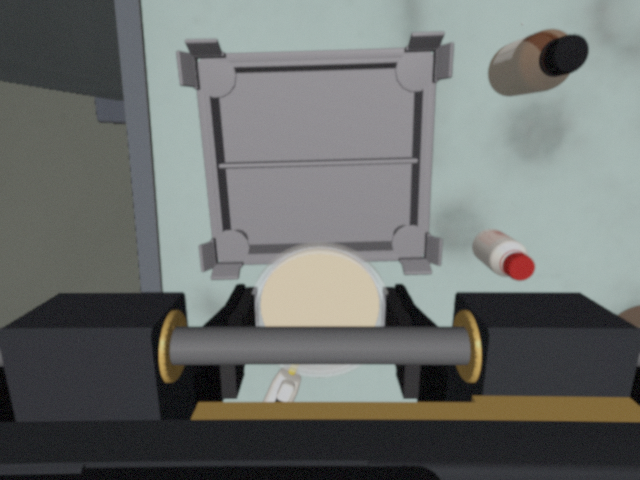

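The wrist view shows the whole base tray. Its divider runs from (219,165) to (417,160), the flange edges sit near rows 52 and 262, and the red cap (518,265) and black cap (565,55) are visible. The dish is held.

```bash
python3 - <<'E'
from h import *
import pickle
st=pickle.load(open('st2.pkl','rb'));C=cam('wrist',st)
e=cast(C,[[219,165],[417,160]],.029);print('div',e.mean(0),np.linalg.norm(e[0]-e[1]),np.arctan2(*(e[1]-e[0])[[1,0]]))
im=cv2.imread('pics/w2.png');hsv=cv2.cvtColor(cv2.GaussianBlur(im,(3,3),0),cv2.COLOR_BGR2HSV);H,S,V=cv2.split(hsv)
tray=(S<25)&(H>100)&(V<200)|(V<70)
# edge profile along flange sides
def edges(n,line):
    v=[bool(tray[y,x]) for x,y in line];i=np.flatnonzero(v);return line[i[0]],line[i[-1]]
L=[];Rr=[]
for y in range(100,231,10):
    a,b=edges('h',[(x,y) for x in range(165,470)]);L.append(a);Rr.append(b)
T=[edges('v',[(x,y) for y in range(20,150)])[0] for x in range(235,400,10)]
print(L[::4],Rr[::4],T[::4])
l=np.median(cast(C,L,.036),0);q=np.median(cast(C,Rr,.036),0);t=np.median(cast(C,T,.036),0);print('L',l,'R',q,'T',t)
D=cam('top')
print('red',cast(C,[518,265],.067),'blk',cast(C,[566,53],.083))
go(.448,-.164,.2,1.611)
E
```

```text
div [ 0.45144599 -0.20629922  0.029     ] 0.16740423643318272 0.06396466271524599
[(199, 100), (203, 140), (207, 180), (211, 220)] [(433, 100), (432, 140), (430, 180), (428, 220)] [(235, 54), (275, 53), (315, 51), (355, 50), (395, 49)]
L [ 0.35846073 -0.21153961  0.036     ] R [ 0.54448755 -0.20423627  0.036     ] T [ 0.44615842 -0.12178569  0.036     ]
red [[ 0.61519098 -0.27834674  0.067     ]] blk [[ 0.61246203 -0.12601744  0.083     ]]
dpos [ 0.0898 -0.0043  0.0161] rot [-0.0013 -0.0017  0.0006] yaw0 1.612 yaw 1.611 q7 0.42 t 5.2
```

```bash
python3 -m crank '{"delta_pos": [[0.04,-0.002,0.0],[0.08,-0.004,0.0],[0.086,-0.004,0.04],[0.086,-0.004,0.08],[0.086,-0.004,0.12],[0.086,-0.004,0.15],[0.086,-0.004,0.18],[0.086,-0.004,0.195],[0.086,-0.004,0.204],[0.086,-0.004,0.204]], "rot": [[0,0,-0.02],[0,0,-0.02],[0,0,-0.02],[0,0,-0.02],[0,0,-0.02],[0,0,-0.02],[0,0,-0.02],[0,0,-0.02],[0,0,-0.02],[0,0,-0.02]], "gripper": [0.04,0.04,0.04,0.04,0.04,0.04,0.04,0.04,0.04,0.04]}'
python3 -m crank '{"delta_pos": [[0,0,0.001],[0,0,0.001],[0,0,0.001],[0,0,0.001],[0,0,0.001]], "rot": [[0,0,0],[0,0,0],[0,0,0],[0,0,0],[0,0,0]], "gripper": [0.04,0.04,0.087,0.087,0.087]}'
python3 -m crank '{"delta_pos": [[0,0,-0.02],[0,0,-0.06],[0,0,-0.1],[0,0,-0.14],[0,0,-0.18],[0,0,-0.2],[0,0,-0.2]], "rot": [[0,0,0],[0,0,0],[0,0,0],[0,0,0],[0,0,0],[0,0,0],[0,0,0]], "gripper": [0.087,0.087,0.087,0.087,0.087,0.087,0.087]}'
python3 - <<'E'
from h import *
go(.601,.288,.2,2.803)
E
```

```text
time: 6.03
eef_pos: [0.4477, -0.167, 0.0113]
tcp_rot: [-0.002, 0.685, 0.729, -0.0]
force: [-0.5, 0.6, -0.2]
grip_width: 0.0538
gripper_force: 20.0
time: 6.45
eef_pos: [0.4492, -0.1693, 0.013]
tcp_rot: [0.001, 0.686, 0.728, 0.0]
force: [0.9, -0.8, 0.1]
grip_width: 0.0666
gripper_force: 0.0
time: 7.03
eef_pos: [0.4511, -0.1697, 0.2179]
tcp_rot: [0.004, 0.686, 0.728, 0.001]
force: [0.6, 0.1, -0.0]
grip_width: 0.0871
gripper_force: 0.0
dpos [0.448  0.1768 0.017 ] rot [ 0.0037  0.0085 -1.1724] yaw0 1.631 yaw 2.803 q7 0.32 t 7.0
```

```bash
python3 -m crank '{"delta_pos": [[0.448,0.177,0.017],[0.448,0.177,0.017],[0.448,0.177,0.017],[0.448,0.177,0.017],[0.448,0.177,0.017],[0.448,0.177,0.017],[0.448,0.177,0.017],[0.448,0.177,0.017],[0.448,0.177,0.017],[0.448,0.177,0.017]], "rot": [[0,0,-1.172],[0,0,-1.172],[0,0,-1.172],[0,0,-1.172],[0,0,-1.172],[0,0,-1.172],[0,0,-1.172],[0,0,-1.172],[0,0,-1.172],[0,0,-1.172]], "gripper": [0.087,0.087,0.087,0.087,0.087,0.087,0.087,0.06,0.05,0.04]}'
python3 - <<'E'
from h import *
go(.601,.288,.2,2.803)
E
```

```text
time: 7.87
eef_pos: [0.5786, 0.2282, 0.197]
tcp_rot: [-0.0, 0.166, 0.986, -0.0]
force: [1.2, -0.7, 0.8]
grip_width: 0.0741
gripper_force: 0.0
dpos [-0.0017  0.0638 -0.003 ] rot [-0.0003  0.      0.006 ] yaw0 2.809 yaw 2.803 q7 0.54 t 7.9
```

```bash
python3 -m crank '{"delta_pos": [[0,0.035,0],[-0.002,0.063,0],[-0.002,0.063,0],[-0.002,0.063,0]], "rot": [[0,0,0.005],[0,0,0.005],[0,0,0.005],[0,0,0.005]], "gripper": [0.04,0.04,0.04,0.04]}' | head -2
python3 - <<'E'
from h import *
import pickle
st=r.state();im=get_image('wrist')[:,:,::-1];cv2.imwrite('pics/w3.png',im);C=cam('wrist',st);pickle.dump(st,open('st3.pkl','wb'))
e=cast(cam('top'),[[218.6,169.6],[199,219]],.004);print(proj(C,e))
go(.601,.288,.004,2.803)
E
```

```text
time: 8.2
eef_pos: [0.6002, 0.2876, 0.1966]
[[321.11416383 280.57307682]
 [320.9323336  150.37142776]]
dpos [0.0002 0.0023 0.1928] rot [-0.0005 -0.0009 -0.0042] yaw0 2.799 yaw 2.803 q7 0.44 t 8.2
```

View pics/w3.png

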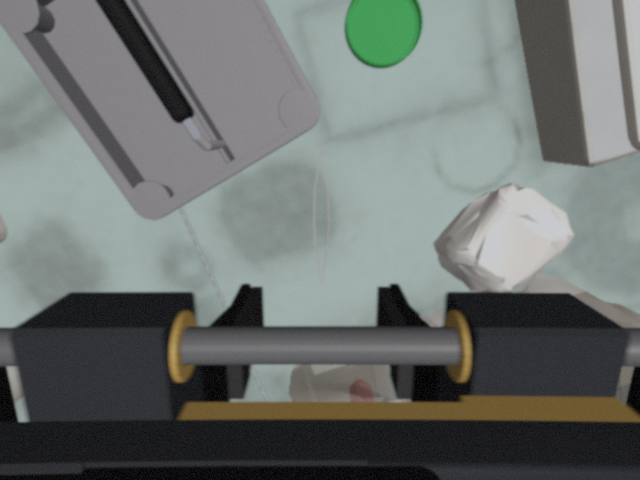

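The tweezers appear from (318,153) to (322,283), on the predicted line, so I'll grasp them.

```bash
python3 -m crank '{"delta_pos": [[0,0.002,0.04],[0,0.002,0.08],[0,0.002,0.12],[0,0.002,0.155],[0,0.002,0.18],[0,0.002,0.194],[0,0.002,0.194],[0,0.002,0.194]], "rot": [[0,0,0],[0,0,0],[0,0,0],[0,0,0],[0,0,0],[0,0,0],[0,0,0],[0,0,0]], "gripper": [0.04,0.04,0.04,0.04,0.04,0.04,0.04,0.04]}' | head -4
python3 -m crank '{"delta_pos": [[0,0,0],[0,0,0],[0,0,0],[0,0,0],[0,0,0],[0,0,0],[0,0,0],[0,0,0]], "rot": [[0,0,0],[0,0,0],[0,0,0],[0,0,0],[0,0,0],[0,0,0],[0,0,0],[0,0,0]], "gripper": [0.0,0.0,0.0,0.0,0.0,0.0,0.0,0.0]}' 25
python3 -m crank '{"delta_pos": [[0,0,-0.03],[0,0,-0.07],[0,0,-0.11],[0,0,-0.15],[0,0,-0.19],[0,0,-0.2],[0,0,-0.2]], "rot": [[0,0,0],[0,0,0],[0,0,0],[0,0,0],[0,0,0],[0,0,0],[0,0,0]], "gripper": [0.0,0.0,0.0,0.0,0.0,0.0,0.0]}'
python3 - <<'E'
from h import *
go(.4515+.0025,-.207-.042,.2,.06)
E
```

```text
time: 8.92
eef_pos: [0.6022, 0.2861, 0.0041]
tcp_rot: [0.0, 0.172, 0.985, -0.0]
force: [-0.1, 0.9, 1.0]
time: 9.58
eef_pos: [0.6018, 0.2874, 0.0037]
tcp_rot: [0.0, 0.171, 0.985, 0.0]
force: [-0.4, -1.9, 3.0]
grip_width: 0.014
gripper_force: 25.0
time: 10.17
eef_pos: [0.6029, 0.2888, 0.2077]
tcp_rot: [0.003, 0.171, 0.985, 0.002]
force: [1.3, 0.2, -0.9]
grip_width: 0.0132
gripper_force: 25.0
dpos [-0.041  -0.5566  0.0054] rot [ 0.0036  0.0052 -0.4038] yaw0 2.798 yaw 3.202 q7 0.44 t 10.2
```

```bash
python3 -m crank '{"delta_pos": [[-0.041,-0.557,0.005],[-0.041,-0.557,0.005],[-0.041,-0.557,0.005],[-0.041,-0.557,0.005],[-0.041,-0.557,0.005],[-0.041,-0.557,0.005],[-0.041,-0.557,0.005],[-0.041,-0.557,0.005],[-0.041,-0.557,0.005],[-0.041,-0.557,0.005]], "rot": [[0,0,-0.404],[0,0,-0.404],[0,0,-0.404],[0,0,-0.404],[0,0,-0.404],[0,0,-0.404],[0,0,-0.404],[0,0,-0.404],[0,0,-0.404],[0,0,-0.404]], "gripper": [0.0,0.0,0.0,0.0,0.0,0.0,0.0,0.0,0.0,0.0]}' 
python3 - <<'E'
from h import *
go(.454,-.249,.2,.06)
E
```

```text
time: 11.0
eef_pos: [0.4891, -0.1147, 0.1986]
tcp_rot: [-0.001, -0.03, 1.0, 0.0]
force: [1.1, -0.1, -0.4]
grip_width: 0.0132
gripper_force: 25.0
dpos [ 0.0431 -0.1319 -0.0014] rot [ 0.0002 -0.0012 -0.0003] yaw0 -3.082 yaw -3.082 q7 1.68 t 11.0
```

```bash
python3 -m crank '{"delta_pos": [[0.013,-0.038,0],[0.026,-0.076,0],[0.038,-0.114,0],[0.04,-0.124,0],[0.04,-0.124,0],[0.04,-0.124,0]], "rot": [[0,0,0],[0,0,0],[0,0,0],[0,0,0],[0,0,0],[0,0,0]], "gripper": [0.0,0.0,0.0,0.0,0.0,0.0]}' | head -2
python3 - <<'E'
from h import *
import pickle
st=r.state();im=get_image('wrist')[:,:,::-1];cv2.imwrite('pics/w4.png',im);C=cam('wrist',st);pickle.dump(st,open('st4.pkl','wb'))
go(.454,-.249,.012,.06)
im=get_image('top')[:,:,::-1];cv2.imwrite('pics/t4.png',im)
E
```

```text
time: 11.5
eef_pos: [0.4578, -0.2388, 0.1986]
dpos [ 0.0049 -0.0114  0.1869] rot [ 0.0016 -0.0007  0.001 ] yaw0 -3.081 yaw -3.082 q7 1.92 t 11.6
```

View pics/w4.png

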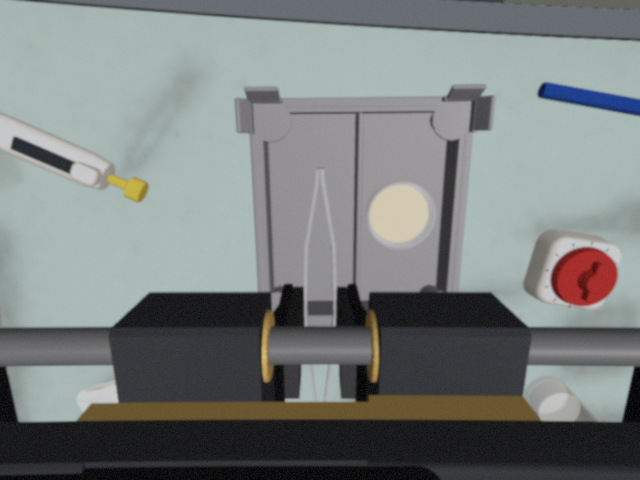

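The dish lies flat in its bay at (400,215), and the tweezers are held in line with the divider (357,112)–(355,285). Now I'll refine the base pose from the divider and lug symmetry.

```bash
python3 - <<'E'
from h import *
import pickle
st=pickle.load(open('st4.pkl','rb'));C=cam('wrist',st)
e=cast(C,[[357,112],[355,285]],.029);print('div',e,np.arctan2(*(e[0]-e[1])[[1,0]]))
print('L/R flange',cast(C,[[256,200],[468,200]],.036),'front',cast(C,[355,97],.036))
print('dish',cast(C,[400,214],.015))
go(.454,-.249,.012,.06)
E
```

```text
div [[ 0.36755252 -0.21510618  0.029     ]
 [ 0.5108314  -0.20480922  0.029     ]] -3.0698494638205953
L/R flange [[ 0.43986458 -0.29143061  0.036     ]
 [ 0.42996711 -0.12084469  0.036     ]] front [[ 0.35734503 -0.21812476  0.036     ]]
dish [[ 0.44834436 -0.16959556  0.015     ]]
dpos [ 0.0053 -0.0118  0.1871] rot [ 0.0011 -0.0004  0.0022] yaw0 -3.079 yaw -3.082 q7 1.92 t 11.6
```

```bash
python3 -m crank '{"delta_pos": [[0.004,-0.008,0.03],[0.004,-0.009,0.07],[0.004,-0.009,0.11],[0.004,-0.009,0.14],[0.004,-0.009,0.165],[0.004,-0.009,0.18],[0.004,-0.009,0.188],[0.004,-0.009,0.19],[0.004,-0.009,0.19]], "rot": [[0,0,0],[0,0,0],[0,0,0],[0,0,0],[0,0,0],[0,0,0],[0,0,0],[0,0,0],[0,0,0]], "gripper": [0.0,0.0,0.0,0.0,0.0,0.0,0.0,0.0,0.0]}' | head -4
python3 -m crank '{"delta_pos": [[0,0,0.002],[0,0,0.002],[0,0,0.002],[0,0,0.002],[0,0,0.002]], "rot": [[0,0,0],[0,0,0],[0,0,0],[0,0,0],[0,0,0]], "gripper": [0.0,0.0,0.03,0.03,0.03]}' 
python3 -m crank '{"delta_pos": [[0,0,-0.02],[0,0,-0.06],[0,0,-0.1],[0,0,-0.14],[0,0,-0.18],[0,0,-0.2],[0,0,-0.2]], "rot": [[0,0,0],[0,0,0],[0,0,0],[0,0,0],[0,0,0],[0,0,0],[0,0,0]], "gripper": [0.03,0.03,0.03,0.04,0.04,0.04,0.04]}' | head -2
python3 - <<'E'
from h import *
im=get_image('top')[:,:,::-1];cv2.imwrite('pics/t5.png',im)
go(.444,.2205,.2,.185)
E
```

```text
time: 12.35
eef_pos: [0.4554, -0.2471, 0.01]
tcp_rot: [0.0, -0.031, 1.0, 0.0]
force: [0.1, -0.4, 0.0]
time: 12.77
eef_pos: [0.4551, -0.2484, 0.0082]
tcp_rot: [0.0, -0.03, 1.0, -0.0]
force: [-0.1, -0.2, -0.6]
grip_width: 0.0253
gripper_force: 0.0
time: 13.35
eef_pos: [0.4573, -0.249, 0.2131]
dpos [-0.0159  0.4692  0.0087] rot [-0.0038  0.0031 -0.1252] yaw0 -3.082 yaw -2.957 q7 1.95 t 13.4
```

```bash
python3 -m crank '{"delta_pos": [[-0.016,0.469,0],[-0.016,0.469,0],[-0.016,0.469,0],[-0.016,0.469,0],[-0.016,0.469,0],[-0.016,0.469,0],[-0.016,0.469,0],[-0.016,0.469,0],[-0.016,0.469,0],[-0.016,0.469,0]], "rot": [[0,0,-0.125],[0,0,-0.125],[0,0,-0.125],[0,0,-0.125],[0,0,-0.125],[0,0,-0.125],[0,0,-0.125],[0,0,-0.125],[0,0,-0.125],[0,0,-0.125]], "gripper": [0.04,0.04,0.04,0.04,0.04,0.04,0.04,0.04,0.04,0.04]}' | head -2
python3 - <<'E'
from h import *
im=cv2.imread('pics/top0.png');C=cam('top');V=im.max(2)
m=np.zeros_like(V);m[220:310,215:255]=V[220:310,215:255]<75
c=blob(m);w=cast(C,c[:,0],.072)[:,:2].astype(np.float32);print(cv2.minAreaRect(w))
go(.47,.225,.2,.185)
E
```

```text
time: 14.23
eef_pos: [0.4432, 0.1696, 0.2071]
((0.4451211392879486, 0.21849122643470764), (0.09253531694412231, 0.015559938736259937), 10.216778755187988)
dpos [-0.0365  0.0496  0.007 ] rot [-0.0016 -0.     -0.0012] yaw0 -2.958 yaw -2.957 q7 1.24 t 14.2
```

```bash
python3 -m crank '{"delta_pos": [[-0.005,0.035,0.007],[-0.01,0.046,0.007],[-0.01,0.046,0.04],[-0.01,0.046,0.08],[-0.01,0.046,0.11],[-0.01,0.046,0.13],[-0.01,0.046,0.13],[-0.01,0.046,0.13]], "rot": [[0,0,0],[0,0,0],[0,0,0],[0,0,0],[0,0,0],[0,0,0],[0,0,0],[0,0,0]], "gripper": [0.04,0.04,0.04,0.04,0.04,0.04,0.04,0.04]}' | head -4
python3 - <<'E'
from h import *
go(.4447,.2193,.047,.183)
E
```

```text
time: 14.9
eef_pos: [0.4441, 0.2155, 0.0768]
tcp_rot: [-0.002, -0.093, 0.996, 0.0]
force: [-0.5, 0.2, 0.2]
dpos [-0.0014  0.0036  0.0298] rot [ 0.0007 -0.0032  0.0033] yaw0 -2.955 yaw -2.959 q7 0.91 t 14.9
```

```bash
python3 -m crank '{"delta_pos": [[-0.001,0.002,0.02],[-0.001,0.002,0.03],[-0.001,0.002,0.03],[-0.001,0.002,0.03],[-0.001,0.002,0.03],[-0.001,0.002,0.03],[-0.001,0.002,0.03],[-0.001,0.002,0.03],[-0.001,0.002,0.03]], "rot": [[0,0,0],[0,0,0],[0,0,0],[0,0,0],[0,0,0],[0,0,0],[0,0,0],[0,0,0],[0,0,0]], "gripper": [0.04,0.04,0.04,0,0,0,0,0,0]}' 45
python3 -m crank '{"delta_pos": [[0,0,-0.01],[0,0,-0.03],[0,0,-0.06],[0,0,-0.09],[0,0,-0.12],[0,0,-0.14],[0,0,-0.14],[0,0,-0.14]], "rot": [[0,0,0],[0,0,0],[0,0,0],[0,0,0],[0,0,0],[0,0,0],[0,0,0],[0,0,0]], "gripper": [0,0,0,0,0,0,0,0]}'
python3 - <<'E'
from h import *
go(.4525,-.2085,.19,.065)
E
```

```text
time: 15.65
eef_pos: [0.4463, 0.2182, 0.0484]
tcp_rot: [0.001, -0.092, 0.996, 0.0]
force: [-1.5, 1.5, 4.9]
grip_width: 0.0135
gripper_force: 45.0
time: 16.32
eef_pos: [0.4463, 0.2173, 0.1884]
tcp_rot: [0.001, -0.092, 0.996, -0.001]
force: [-0.7, 0.4, -3.9]
grip_width: 0.0136
gripper_force: 45.0
dpos [ 0.072  -0.4197 -0.0013] rot [-0.0011  0.0015  0.1195] yaw0 -2.957 yaw -3.077 q7 1.06 t 16.3
```

```bash
python3 -m crank '{"delta_pos": [[0.005,-0.03,0],[0.012,-0.068,0],[0.018,-0.106,0],[0.025,-0.144,0],[0.031,-0.182,0],[0.038,-0.22,0],[0.044,-0.258,0],[0.051,-0.296,0],[0.058,-0.334,0],[0.064,-0.37,0]], "rot": [[0,0,0.012],[0,0,0.024],[0,0,0.036],[0,0,0.048],[0,0,0.06],[0,0,0.072],[0,0,0.084],[0,0,0.096],[0,0,0.108],[0,0,0.12]], "gripper": [0,0,0,0,0,0,0,0,0,0]}' | head -2
python3 -m crank '{"delta_pos": [[-0.002,-0.02,0],[-0.005,-0.04,0],[-0.005,-0.045,0.02],[-0.005,-0.048,0.03],[-0.005,-0.048,0.03],[-0.005,-0.048,0.03],[-0.005,-0.048,0.03]], "rot": [[0,0,0],[0,0,0],[0,0,0],[0,0,0],[0,0,0],[0,0,0],[0,0,0]], "gripper": [0,0,0,0,0,0,0]}' 
python3 - <<'E'
from h import *
go(.4535,-.2085,.09,.065)
cv2.imwrite('pics/w6.png',get_image('wrist')[:,:,::-1])
E
```

```text
time: 17.15
eef_pos: [0.4493, -0.16, 0.186]
time: 17.73
eef_pos: [0.4593, -0.2043, 0.1579]
tcp_rot: [-0.0, -0.033, 0.999, 0.0]
force: [0.1, 0.0, -3.1]
grip_width: 0.0134
gripper_force: 45.0
dpos [ 0.0061 -0.0039  0.0679] rot [ 0.0005 -0.0004  0.0017] yaw0 -3.075 yaw -3.077 q7 1.85 t 17.7
```

View pics/w6.png

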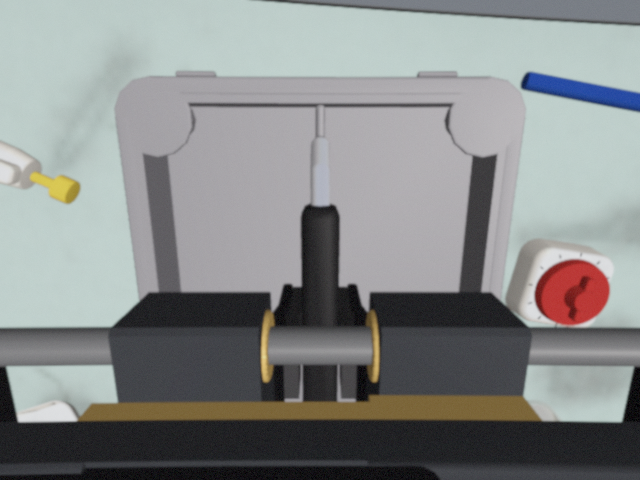

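The tray is held level. Its front flange edge is at row 77 and the sides are at about (117,110) and (524,110); the front lugs peek out at (195,73) and (437,73).

```bash
python3 - <<'E'
from h import *
st=r.state();C=cam('wrist',st)
z=st['eef_pos'][2]-.0484+.032
e=cast(C,[[117,110],[524,110],[320,77]],z);print(e,np.linalg.norm(e[0]-e[1]))
R=rot(st['tcp_rot']);print('in tool',R.inv().apply(e-st['eef_pos']))
print('lugs',R.inv().apply(cast(C,[[195,72],[437,72]],.058)-st['eef_pos']))
go(.4535,-.2085,.09,.065)
E
```

```text
[[ 0.38359514 -0.29445972  0.14184854]
 [ 0.37232208 -0.12568801  0.14184854]
 [ 0.36489614 -0.21113663  0.14184854]] 0.1691477857150366
in tool [[ 0.08184423 -0.08467261  0.01640112]
 [ 0.08185031  0.08447517  0.0163574 ]
 [ 0.09495152 -0.00028903  0.01637598]]
lugs [[ 0.10769501 -0.07497387  0.1002406 ]
 [ 0.10772798  0.06970942  0.1002032 ]]
dpos [ 0.0064 -0.0035  0.0682] rot [-0.0003  0.0003  0.0017] yaw0 -3.075 yaw -3.077 q7 1.85 t 17.8
```

```bash
python3 -m crank '{"delta_pos": [[0.007,-0.003,0.01],[0.007,-0.003,0.025],[0.007,-0.003,0.035],[0.007,-0.003,0.035],[0.007,-0.003,0.035],[0.007,-0.003,0.035]], "rot": [[0,0,0],[0,0,0],[0,0,0],[0,0,0],[0,0,0],[0,0,0]], "gripper": [0,0,0,0,0,0]}'
python3 - <<'E'
from h import *
go(.452,-.208,.085,.065)
E
```

```text
time: 18.28
eef_pos: [0.4528, -0.2088, 0.1233]
tcp_rot: [0.0, -0.033, 0.999, -0.0]
force: [1.0, -0.3, -3.2]
grip_width: 0.0135
gripper_force: 45.0
dpos [0.0008 0.0008 0.0383] rot [-0.0002  0.0005  0.0006] yaw0 -3.076 yaw -3.077 q7 1.84 t 18.3
```

```bash
python3 -m crank '{"delta_pos": [[0,0,0.008],[0,0,0.016],[0,0,0.022],[0,0,0.027],[0,0,0.031],[0,0,0.034],[0,0,0.037],[0,0,0.039],[0,0,0.039],[0,0,0.039]], "rot": [[0,0,0],[0,0,0],[0,0,0],[0,0,0],[0,0,0],[0,0,0],[0,0,0],[0,0,0],[0,0,0],[0,0,0]], "gripper": [0,0,0,0,0,0,0,0,0,0]}'
```

```text
time: 19.12
eef_pos: [0.4526, -0.2088, 0.0844]
tcp_rot: [-0.0, -0.033, 0.999, -0.0]
force: [-4.5, 1.8, 6.5]
grip_width: 0.0137
gripper_force: 45.0
```

Contact came at z 0.0844, where it should be. I'll release, retreat and check the stack.

```bash
python3 -m crank '{"delta_pos": [[0,0,0],[0,0,0],[0,0,0],[0,0,0],[0,0,0],[0,0,-0.02],[0,0,-0.05],[0,0,-0.09],[0,0,-0.1],[0,0,-0.1]], "rot": [[0,0,0],[0,0,0],[0,0,0],[0,0,0],[0,0,0],[0,0,0],[0,0,0],[0,0,0],[0,0,0],[0,0,0]], "gripper": [0.035,0.035,0.035,0.035,0.035,0.035,0.035,0.055,0.055,0.055]}'
python3 - <<'E'
from h import *
go(.616,-.2785,.185,.065)
E
```

```text
time: 19.95
eef_pos: [0.4545, -0.2096, 0.1871]
tcp_rot: [0.002, -0.033, 0.999, -0.002]
force: [0.0, -0.1, -0.6]
grip_width: 0.0477
gripper_force: 0.0
dpos [-0.1566 -0.0792  0.0031] rot [-0.0039  0.0044  0.    ] yaw0 -3.077 yaw -3.077 q7 1.9 t 19.9
```

```bash
python3 -m crank '{"delta_pos": [[-0.035,-0.018,0],[-0.07,-0.036,0],[-0.105,-0.054,0],[-0.14,-0.072,0],[-0.156,-0.079,0],[-0.156,-0.079,0],[-0.156,-0.079,0],[-0.156,-0.079,0]], "rot": [[0,0,0],[0,0,0],[0,0,0],[0,0,0],[0,0,0],[0,0,0],[0,0,0],[0,0,0]], "gripper": [0.055,0.055,0.055,0.055,0.055,0.055,0.055,0.055]}' | head -3
python3 - <<'E'
from h import *
st=r.state();im=get_image('wrist')[:,:,::-1].copy();C=cam('wrist',st)
t=get_image('top')[:,:,::-1]
H,S,V=cv2.split(cv2.cvtColor(im,cv2.COLOR_BGR2HSV));m=((H>170)|(H<6))&(S>120)
c=blob(m,20);print('red',c is not None and (c[:,0].mean(0),cast(C,c[:,0].mean(0),.067)), proj(C,[.616,-.2785,.067]))
cv2.imwrite('pics/w7.png',np.hstack([cv2.resize(im,(400,300)),cv2.resize(t[150:330,380:620],(400,300))]))
go(.616,-.2785,.011,.065)
E
```

```text
time: 20.62
eef_pos: [0.6127, -0.2768, 0.1827]
tcp_rot: [-0.001, -0.033, 0.999, 0.0]
red (array([312.62195122, 245.06097561]), array([[ 0.61683849, -0.28184352,  0.067     ]])) [[317.37885953 244.22618221]]
dpos [-0.0035 -0.0014  0.1727] rot [-0.0005 -0.0006  0.0004] yaw0 -3.076 yaw -3.077 q7 1.73 t 20.7
```

View pics/w7.png

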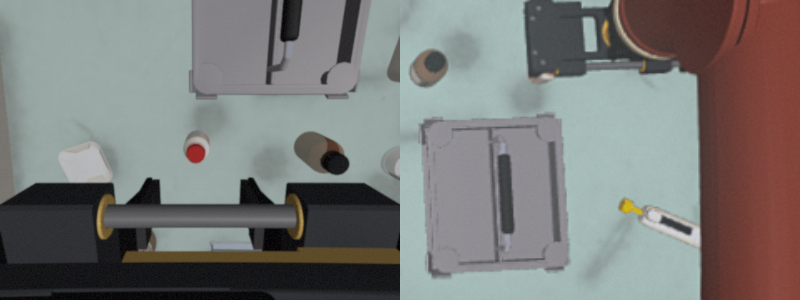

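The bar tray is seated within the lugs in both views. The red cap is at (313,245), and the black cap at about (536,259) in full-wrist pixels. Next is the grasp on the red-cap bottle.

```bash
python3 -m crank '{"delta_pos": [[-0.004,-0.003,0.03],[-0.004,-0.003,0.06],[-0.004,-0.003,0.09],[-0.004,-0.003,0.12],[-0.004,-0.003,0.15],[-0.004,-0.003,0.165],[-0.004,-0.003,0.168],[-0.004,-0.003,0.168]], "rot": [[0,0,0],[0,0,0],[0,0,0],[0,0,0],[0,0,0],[0,0,0],[0,0,0],[0,0,0]], "gripper": [0.055,0.055,0.055,0.055,0.055,0.055,0.055,0.055]}' | head -4
python3 -m crank '{"delta_pos": [[0,0,0],[0,0,0],[0,0,0],[0,0,0],[0,0,0],[0,0,0]], "rot": [[0,0,0],[0,0,0],[0,0,0],[0,0,0],[0,0,0],[0,0,0]], "gripper": [0.02,0.02,0.02,0.02,0.02,0.02]}' 20
python3 -m crank '{"delta_pos": [[0,0,-0.02],[0,0,-0.05],[0,0,-0.08],[0,0,-0.12],[0,0,-0.15],[0,0,-0.165],[0,0,-0.165]], "rot": [[0,0,0],[0,0,0],[0,0,0],[0,0,0],[0,0,0],[0,0,0],[0,0,0]], "gripper": [0.02,0.02,0.02,0.02,0.02,0.02,0.02]}'
python3 - <<'E'
from h import *
C=cam('wrist');print('blk?')
go(.452+.0026,-.208-.042,.18,1.635)
E
```

```text
time: 21.38
eef_pos: [0.617, -0.2803, 0.0158]
tcp_rot: [-0.0, -0.033, 0.999, 0.0]
force: [0.2, 0.7, 1.3]
time: 21.88
eef_pos: [0.6181, -0.2804, 0.0168]
tcp_rot: [0.001, -0.033, 0.999, -0.0]
force: [-0.6, 0.7, 6.1]
grip_width: 0.0322
gripper_force: 20.0
time: 22.47
eef_pos: [0.6195, -0.2805, 0.1855]
tcp_rot: [0.003, -0.033, 0.999, -0.001]
force: [0.6, 0.8, -0.8]
grip_width: 0.0323
gripper_force: 20.0
blk?
dpos [0.1626 0.0412 0.0045] rot [-0.0067  0.0021 -1.5699] yaw0 -3.076 yaw -1.507 q7 1.73 t 22.5
```

```bash
python3 -m crank '{"delta_pos": [[0.02,0.005,0],[0.04,0.01,0],[0.06,0.015,0],[0.08,0.02,0],[0.1,0.025,0],[0.12,0.03,0],[0.14,0.036,0],[0.162,0.041,0],[0.162,0.041,0],[0.162,0.041,0]], "rot": [[0,0,0.12],[0,0,0.24],[0,0,0.36],[0,0,0.48],[0,0,0.6],[0,0,0.72],[0,0,0.84],[0,0,0.96],[0,0,1.08],[0,0,1.2]], "gripper": [0.02,0.02,0.02,0.02,0.02,0.02,0.02,0.02,0.02,0.02]}' | head -2
python3 -m crank '{"delta_pos": [[0,0,0],[0,0,0],[0,0,0],[0,0,0],[0,0,0]], "rot": [[0,0,0.12],[0,0,0.24],[0,0,0.37],[0,0,0.37],[0,0,0.37]], "gripper": [0.02,0.02,0.02,0.02,0.02]}'
python3 - <<'E'
from h import *
go(.4552,-.2505,.065,1.635)
st=r.state();im=get_image('wrist')[:,:,::-1].copy();C=cam('wrist',st);cv2.imwrite('pics/w8.png',im)
E
```

```text
time: 23.3
eef_pos: [0.4513, -0.2502, 0.1799]
time: 23.72
eef_pos: [0.4528, -0.2497, 0.18]
tcp_rot: [-0.001, 0.682, 0.731, -0.0]
force: [0.0, 0.4, 0.1]
grip_width: 0.0322
gripper_force: 20.0
dpos [-0.001   0.0025  0.115 ] rot [-0.001  -0.0007  0.0053] yaw0 1.64 yaw 1.635 q7 0.41 t 23.7
```

View pics/w8.png

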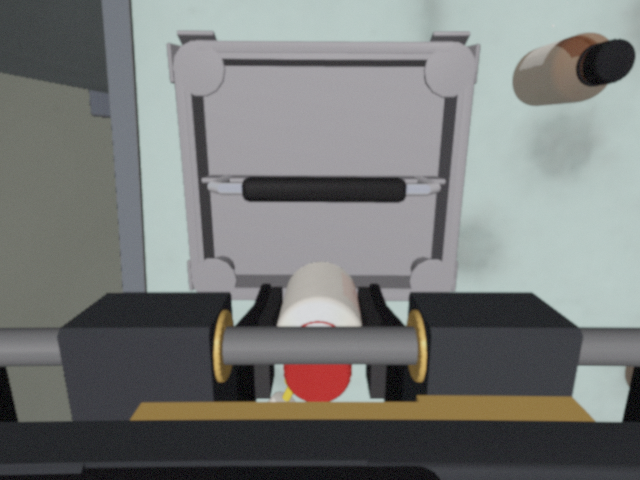

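The bottle is held upright. The bar runs from (245,188) to (405,189), and the black cap is at (608,62). Both trays look aligned.

```bash
python3 - <<'E'
from h import *
C=cam('wrist')
e=cast(C,[[243,189],[406,189]],.105);print('bar',e.mean(0),np.linalg.norm(e[0]-e[1]),np.arctan2(*(e[1]-e[0])[[1,0]]))
print('blk',cast(C,[608,62],.083))
go(.4552,-.2505,.065,1.635)
E
python3 -m crank '{"delta_pos": [[-0.001,0.002,0.03],[-0.001,0.002,0.06],[-0.001,0.002,0.09],[-0.001,0.002,0.105],[-0.001,0.002,0.114],[-0.001,0.002,0.119],[-0.001,0.002,0.121],[-0.001,0.002,0.121]], "rot": [[0,0,0],[0,0,0],[0,0,0],[0,0,0],[0,0,0],[0,0,0],[0,0,0],[0,0,0]], "gripper": [0.02,0.02,0.02,0.02,0.02,0.02,0.02,0.02]}'
```

```text
bar [ 0.45255043 -0.2088681   0.105     ] 0.09542405794967358 0.07063389735417512
blk [[ 0.61181663 -0.12719601  0.083     ]]
dpos [-0.001   0.0024  0.1151] rot [-0.0008 -0.0006  0.0062] yaw0 1.641 yaw 1.635 q7 0.41 t 23.8
time: 24.43
eef_pos: [0.4557, -0.251, 0.0602]
tcp_rot: [0.0, 0.683, 0.73, 0.0]
force: [-0.3, 0.6, -0.7]
grip_width: 0.032
gripper_force: 20.0
```

```bash
python3 -m crank '{"delta_pos": [[0,0,0.002],[0,0,0.003],[0,0,0.004],[0,0,0.004],[0,0,0.004],[0,0,0.004]], "rot": [[0,0,0],[0,0,0],[0,0,0],[0,0,0],[0,0,0],[0,0,0]], "gripper": [0.02,0.02,0.02,0.02,0.02,0.02]}'
```

```text
time: 24.93
eef_pos: [0.4554, -0.2508, 0.0559]
tcp_rot: [0.0, 0.683, 0.73, 0.0]
force: [-0.1, -0.3, -1.4]
grip_width: 0.0323
gripper_force: 20.0
```

```bash
python3 -m crank '{"delta_pos": [[0,0,0.001],[0,0,0.001],[0,0,0.001],[0,0,0.001],[0,0,0.001],[0,0,0.001],[0,0,0.001]], "rot": [[0,0,0],[0,0,0],[0,0,0],[0,0,0],[0,0,0],[0,0,0],[0,0,0]], "gripper": [0.02,0.02,0.06,0.06,0.06,0.06,0.06]}'
python3 -m crank '{"delta_pos": [[0,0,-0.02],[0,0,-0.05],[0,0,-0.08],[0,0,-0.11],[0,0,-0.13],[0,0,-0.13],[0,0,-0.13]], "rot": [[0,0,0],[0,0,0],[0,0,0],[0,0,0],[0,0,0],[0,0,0],[0,0,0]], "gripper": [0.06,0.06,0.06,0.06,0.06,0.06,0.06]}' | head -2
python3 - <<'E'
from h import *
go(.612,-.126,.185,1.635)
E
```

```text
time: 25.52
eef_pos: [0.4552, -0.2508, 0.0547]
tcp_rot: [-0.0, 0.683, 0.73, 0.0]
force: [-0.8, -0.3, -0.3]
grip_width: 0.0562
gripper_force: 0.0
time: 26.1
eef_pos: [0.4558, -0.2511, 0.1857]
dpos [0.1146 0.1641 0.0008] rot [0.0016 0.0017 0.0016] yaw0 1.637 yaw 1.635 q7 0.4 t 26.1
```

```bash
python3 -m crank '{"delta_pos": [[0.023,0.033,0],[0.046,0.066,0],[0.069,0.099,0],[0.092,0.132,0],[0.115,0.164,0],[0.115,0.164,0],[0.115,0.164,0],[0.115,0.164,0]], "rot": [[0,0,0],[0,0,0],[0,0,0],[0,0,0],[0,0,0],[0,0,0],[0,0,0],[0,0,0]], "gripper": [0.06,0.06,0.06,0.06,0.06,0.06,0.06,0.06]}' | head -3
python3 - <<'E'
from h import *
st=r.state();im=get_image('wrist')[:,:,::-1].copy();C=cam('wrist',st);cv2.imwrite('pics/w9.png',im)
print(proj(C,[.612,-.126,.083]))
go(.612,-.126,.023,1.635)
E
```

```text
time: 26.77
eef_pos: [0.6106, -0.1252, 0.1831]
tcp_rot: [-0.001, 0.683, 0.73, -0.001]
[[322.35035355 246.11027359]]
dpos [1.000e-04 2.000e-03 1.605e-01] rot [-0.002   0.      0.0009] yaw0 1.636 yaw 1.635 q7 -0.0 t 26.8
```

View pics/w9.png

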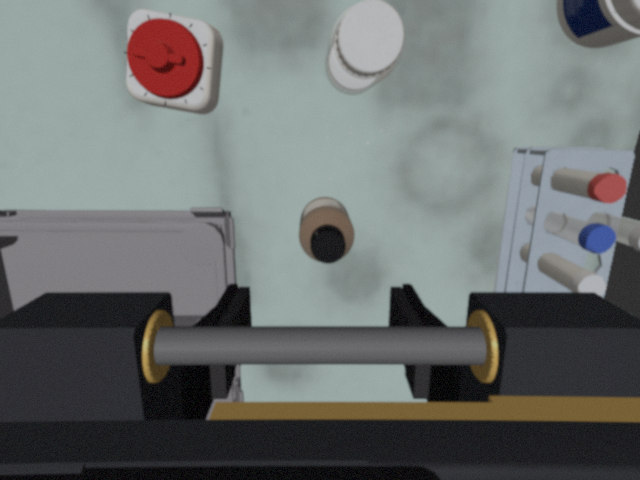

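The black cap is at (327,244), about 3 mm off the prediction along tool y. I'll descend with that correction.

```bash
python3 -m crank '{"delta_pos": [[0.001,0.004,0.03],[0.001,0.004,0.06],[0.001,0.004,0.09],[0.001,0.004,0.12],[0.001,0.004,0.145],[0.001,0.004,0.156],[0.001,0.004,0.158],[0.001,0.004,0.158]], "rot": [[0,0,0],[0,0,0],[0,0,0],[0,0,0],[0,0,0],[0,0,0],[0,0,0],[0,0,0]], "gripper": [0.06,0.06,0.06,0.06,0.06,0.06,0.06,0.06]}' | head -4
python3 -m crank '{"delta_pos": [[0,0,0],[0,0,0],[0,0,0],[0,0,0],[0,0,0],[0,0,0]], "rot": [[0,0,0],[0,0,0],[0,0,0],[0,0,0],[0,0,0],[0,0,0]], "gripper": [0.025,0.025,0.025,0.025,0.025,0.025]}' 25
python3 -m crank '{"delta_pos": [[0,0,-0.02],[0,0,-0.05],[0,0,-0.08],[0,0,-0.12],[0,0,-0.15],[0,0,-0.165],[0,0,-0.165]], "rot": [[0,0,0],[0,0,0],[0,0,0],[0,0,0],[0,0,0],[0,0,0],[0,0,0]], "gripper": [0.025,0.025,0.025,0.025,0.025,0.025,0.025]}'
python3 - <<'E'
from h import *
go(.449,-.166,.185,1.635)
E
```

```text
time: 27.48
eef_pos: [0.6149, -0.1249, 0.027]
tcp_rot: [-0.0, 0.684, 0.73, -0.0]
force: [0.5, 0.2, 0.4]
time: 27.98
eef_pos: [0.6158, -0.1241, 0.0279]
tcp_rot: [0.001, 0.683, 0.73, 0.0]
force: [-1.9, -0.0, 6.3]
grip_width: 0.0409
gripper_force: 24.9
time: 28.57
eef_pos: [0.6173, -0.1238, 0.1965]
tcp_rot: [0.003, 0.683, 0.73, 0.002]
force: [-0.2, 0.1, -1.4]
grip_width: 0.0407
gripper_force: 24.8
dpos [-0.031  -0.1708  0.0105] rot [0.0063 0.0021 0.0019] yaw0 1.637 yaw 1.635 q7 -0.01 t 28.6
```

```bash
python3 -m crank '{"delta_pos": [[-0.006,-0.034,0],[-0.012,-0.068,0],[-0.018,-0.102,0],[-0.025,-0.136,0],[-0.03,-0.17,0],[-0.03,-0.17,0],[-0.03,-0.17,0],[-0.03,-0.17,0]], "rot": [[0,0,0],[0,0,0],[0,0,0],[0,0,0],[0,0,0],[0,0,0],[0,0,0],[0,0,0]], "gripper": [0.025,0.025,0.025,0.025,0.025,0.025,0.025,0.025]}' | head -4
python3 - <<'E'
from h import *
go(.449,-.166,.067,1.635)
E
```

```text
time: 29.23
eef_pos: [0.4476, -0.1652, 0.1915]
tcp_rot: [0.0, 0.684, 0.73, -0.0]
force: [0.7, 0.5, -0.1]
dpos [-0.0009  0.0013  0.1245] rot [0.0001 0.0003 0.0013] yaw0 1.636 yaw 1.635 q7 0.31 t 29.2
```

```bash
python3 -m crank '{"delta_pos": [[-0.001,0.001,0.03],[-0.001,0.001,0.06],[-0.001,0.001,0.09],[-0.001,0.001,0.108],[-0.001,0.001,0.116],[-0.001,0.001,0.12],[-0.001,0.001,0.123],[-0.001,0.001,0.125],[-0.001,0.001,0.125],[-0.001,0.001,0.125]], "rot": [[0,0,0],[0,0,0],[0,0,0],[0,0,0],[0,0,0],[0,0,0],[0,0,0],[0,0,0],[0,0,0],[0,0,0]], "gripper": [0.025,0.025,0.025,0.025,0.025,0.025,0.025,0.025,0.025,0.025]}'
```

```text
time: 30.07
eef_pos: [0.4493, -0.1662, 0.0676]
tcp_rot: [0.001, 0.683, 0.73, 0.0]
force: [0.5, -1.5, -1.4]
grip_width: 0.0408
gripper_force: 24.8
```

```bash
python3 -m crank '{"delta_pos": [[0,0,0.001],[0,0,0.001],[0,0,0.001],[0,0,0.001],[0,0,0.001],[0,0,0.001],[0,0,0.001]], "rot": [[0,0,0],[0,0,0],[0,0,0],[0,0,0],[0,0,0],[0,0,0],[0,0,0]], "gripper": [0.025,0.025,0.065,0.065,0.065,0.065,0.065]}'
python3 -m crank '{"delta_pos": [[0,0,-0.02],[0,0,-0.05],[0,0,-0.08],[0,0,-0.12],[0,0,-0.15],[0,0,-0.15],[0,0,-0.15]], "rot": [[0,0,0],[0,0,0],[0,0,0],[0,0,0],[0,0,0],[0,0,0],[0,0,0]], "gripper": [0.065,0.065,0.065,0.065,0.065,0.065,0.065]}' | head -2
python3 -m crank '{"delta_pos": [[-0.04,0,0],[-0.08,0,0],[-0.12,0,0],[-0.16,0,0],[-0.19,0,0],[-0.19,0,0],[-0.19,0,0],[-0.19,0,0]], "rot": [[0,0,0],[0,0,0],[0,0,0],[0,0,0],[0,0,0],[0,0,0],[0,0,0],[0,0,0]], "gripper": [0.065,0.065,0.065,0.065,0.065,0.065,0.065,0.065]}' | head -2
python3 - <<'E'
from h import *
w=get_image('wrist')[:,:,::-1];s=get_image('scene')[:,:,::-1]
cv2.imwrite('pics/f1.png',np.hstack([cv2.resize(w,(400,300)),cv2.resize(s[120:300,290:530],(400,300))]))
E
```

```text
time: 30.65
eef_pos: [0.4486, -0.1661, 0.0658]
tcp_rot: [-0.0, 0.683, 0.73, -0.0]
force: [0.0, -0.5, 0.6]
grip_width: 0.0627
gripper_force: 0.0
time: 31.23
eef_pos: [0.4496, -0.1664, 0.2175]
time: 31.9
eef_pos: [0.461, -0.3545, 0.2143]
```

View pics/f1.png

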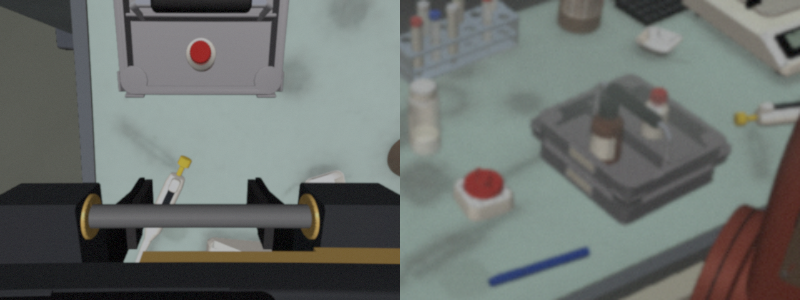

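Both bottles stand upright, one on each side of the bar. The trays are seated squarely, and the timer and vial are undisturbed. Handing in.

```bash
python3 -c "
from bench import r
print(r.finish_job())"
```

```text
the job is handed in; nothing more can be done
None
```

The job is handed in at about 32 s of the 136 s allowed. The dish and tweezers are in the base tray, the bar tray is seated on it, and both bottles stand upright on either side of the bar; the vial and timer were not touched. The hand-in call returned no verdict, so these placements rest on my last camera views.

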